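# Two clicks of nuts into the bar bowl

### The arm

A 6-joint arm with a two-finger parallel gripper is mounted at the origin on the work surface. World frame = base frame: x ahead of the robot, y to its left, z up, the work surface at z = 0. Lengths are in m, angles in degrees, forces in N, time in s.
With the tool pointing down it reaches from about 0.225 to 0.725 m from the base axis. Payload 3.1 kg.
Tool frame: the origin (TCP) lies at the very end of the fingers, on their centre line; the grasp point (between the pads) lies 19 mm behind it (env.grasp_offset is the distance from the TCP to the grasp point, in m); z points along the fingers, y is the line along which they close (so a half turn about z gives the same grasp; the last joint's range is limited). The gripper opens to 85 mm and grips with 20 to 120 N. Pads are 22 mm wide; open, the fingers measure 114 mm over their backs; the gripper's body (76 mm by 85 mm) begins 54 mm behind the grasp point. The pads swing forward as they close: fully open they stand 13 mm farther back than shut.
Start: joints at [-7.322, 2.75, 5.684, 92.934, 0, 82.678], TCP at [0.525, -0, 0.231] pointing down, gripper open.
Joint ranges: [-166.93, 166.93], [-56.73, 111.36], [-69.38, 81.34], [-121.58, 131.49], [-85.45, 84.26], [-180, 180]. Speed limits (degrees/s): [159.86, 159.86, 180, 180, 180, 180].

### API

Orientations are given as a 3x3 rotation matrix whose columns are the frame's x, y, z axes.
In Python, from plant import env, planner, readout, imaging, order, finder gives the robot as it stands. The module is installed in compiled form; this text tells all that it offers. Calls block until the motion is done:
- env.move_to(position, orientation): joint-space move of the TCP to a pose.
- env.move_linear(position, attitude=None, rate=0.15, force_limit=None): straight line of the TCP; attitude=None keeps the orientation; rate is the mean speed in m/s. With force_limit (N) it stops when the force on the tool has changed by that much, and returns True; else False.
- env.movej(angles): joint-space move.
- env.command_gripper(opening): opening from 0.0 (shut) to 1.0 (fully open); the grip force is fixed at half the most; returns when the fingers have stopped.
- env.wait(seconds).
- planner.solve_ik(position, orientation): joint angles nearest the present ones, or None.
- readout.get_state(): the state.
- imaging.snapshot(name): name is "scene" or "side" or "wrist"; returns (picture, depth): 480x640x3 uint8, blue, green, red; 480x640 float32, m along the optical axis (not along the pixel's ray), 0 where there is no reading.
- imaging.camera_params(name): a dict with "fx", "fy", "cx", "cy" (pixels), "k1" (the pictures are not rectified: a ray, as slopes to the right and down, at radius r is drawn at 1 + k1 r^2 times it, then the intrinsics apply), "R" (3x3) and "t" (3): a world point X has camera coordinates R X + t. Camera axes: x right, y down, z forward; pixel columns grow to the right and rows downward; lengths in m; the calibration is good to about 2 mm. A picture is of the moment at which its call begins: read the wrist's pose just before it. camera_params takes no time and is no camera call; for the wrist camera it gives the pose at the moment of the call.
A pose or a line that the arm cannot do raises env.MotionError and nothing moves.
- order.close_job(): hands the job in; it is judged then, once.
Trained networks look in the newest picture that a camera, given by its name, has taken for a name from the list of things; names that differ only in an ending like _2 or _b are one class to them, and where a whole thing is asked for, a point or a joint stands for the part that bears it (a point fixed in the world has none). Each returns a list of dicts, best first, with "conf" (0 to 1); they miss things now and then, are a little off and sometimes report something else, mostly with a low value. They report only what shows in the picture. A call takes as long as a camera call. They do not tell look-alikes from the thing itself.
- finder.find_in(camera, name): "point" ([column, row] in pixels, amid what is visible of it).
- finder.regions_of(camera, name): "region" (480x640 bool, what is visible of it) and "point" ([column, row] in pixels, amid what is visible of it).
- finder.pinpoint(camera, name): "point" ([column, row] in pixels: a listed point, or the origin of a listed thing).
The state is a dict: "t": time; "joint_positions": joint angles; "qvel": joint speeds; "effort": joint torques, N m; "position": TCP position; "orientation": TCP orientation; "ft_force": force on the tool from outside, world axes, zero at the start; "torque": the same for the moment, N m; "width": opening from 0.0 (shut) to 1.0 (fully open); "gripper_force": force on a finger pad.
Only numpy, scipy, OpenCV 4.12 (cv2) and the standard library are available. Lean on these libraries where they do the work, as an engineer would, in place of code of your own. Each camera call takes 0.05 s, during which the arm holds its last target. There are 200 camera calls.

### The job

Two nut dispensers stand on the dominoes table: turn the paddle knob of the one that holds nuts and has the wooden bowl under its spout exactly two clicks clockwise (seen from above), so that two nuts, no more, drop into the bowl. Let go of the knob with it resting on the second click, and leave the empty dispenser and its knob, as well as the bowl, where they are.

Things in the scene. Friction and masses are not known exactly. Their poses are not given: they have to be found in the camera images.
- knob (a joint): rotation (rad) of the paddle knob of the dispenser that holds nuts: 0 at the start, grows clockwise seen from above. Vertical axis, spring detent every 36 degrees (0.628), so two clicks read 1.257; passing a detent takes about 0.1 N m; let go within 10 degrees of a click, it settles there. Each click brings one nut over the spout; a third nut would drop about 14 degrees past the second click.
- knob_grip (a point): middle of that black paddle knob, on its turning axis, 148 mm above the table. The paddle is an upright bar 60 mm long (x axis), 12 mm thick (y axis; grip across this), from 125 to 167 mm above the table; z up; the axes turn with the knob. Below it the drum's flat clear cover, 140 mm across, top 120 mm above the table; nothing else stands above the cover.
- bowl: round wooden bowl, 112 mm across the rim, 46 mm tall, standing loose on the 8 mm base plate under the spout of the dispenser that holds nuts; origin at the centre of its underside, z up. The spout is over its centre, 52 mm sideways from the knob's axis.
- spare_knob (a joint): rotation, rad, of the same paddle knob on the second, identical but empty dispenser, which has no bowl; 0 at the start. To be left alone.
- nut1: brown round nut in its shell, 23 mm, loose in the drum, first to drop; origin at its centre, 98 mm above the table at the start
- nut2: brown round nut in its shell, 23 mm, loose in the drum, second to drop; origin at its centre, 98 mm above the table at the start
- nut3: brown round nut in its shell, 23 mm, loose in the drum, third (must stay in the drum) to drop; origin at its centre, 98 mm above the table at the start
Not all that is in view belongs to the job. What is shaped like the part that bears knob but yellow is not meant. There is more than one size of the bowl; the one meant has the size given above.

How it is judged:
By the outcome, as a careful person would: the job done as asked, in the order asked, and still so for the second after the job is handed in, with the robot touching nothing.
It also fails if it takes over 29 s, if anything falls off the work surface, if the arm or the gripper's body presses on something with over 40 N, if the wrist force passes 120 N, or if a joint passes its speed limit or range.

## Working session

There is one attempt and no reset: what is moved stays moved. The work goes in short steps, each a Python script; the robot and the scene stay as the last script left them, time stands still between calls to the robot, and variables do not carry over. Pictures are saved under pics/ and viewed, at most 10 in all, crops included, and the job is handed in when it is done.

```bash
mkdir -p pics && cat > h.py <<'E'
from plant import env, planner, readout, imaging, order, finder
import numpy as np, cv2
def ray(cam,p,P=None):
    P=P or imaging.camera_params(cam)
    u=np.array([(p[0]-P['cx'])/P['fx'],(p[1]-P['cy'])/P['fy']]);v=u.copy()
    for _ in range(20): v=u/(1+P['k1']*(v@v))
    R=np.array(P['R']);t=np.array(P['t'])
    return -R.T@t, R.T@np.array([v[0],v[1],1.])
def at_z(cam,p,z,P=None):
    o,d=ray(cam,p,P); return o+d*(z-o[2])/d[2]
def at_d(cam,p,dep,P=None):
    o,d=ray(cam,p,P); return o+d*dep
def tri(rays):
    A=np.zeros((3,3));b=np.zeros(3)
    for o,d in rays:
        d=d/np.linalg.norm(d);M=np.eye(3)-np.outer(d,d);A+=M;b+=M@o
    return np.linalg.solve(A,b)
E
python3 - <<'E'
from h import *
np.set_printoptions(precision=4,suppress=True)
a={}
for c in ('scene','side'):
    im,d=imaging.snapshot(c); a[c]=im; cv2.imwrite(f'pics/{c}0.png',im)
    for n in ('knob_grip','bowl','nut1'):
        for r in finder.pinpoint(c,n):
            p=r['point']; q=np.clip(np.round(p).astype(int),0,[639,479]);dd=d[q[1],q[0]]
            print(c,n,round(r['conf'],2),np.round(p,1),'z148:',at_z(c,p,{'knob_grip':.148,'bowl':.008,'nut1':.098}[n]),'dep:',at_d(c,p,dd))
E
```

```text
scene knob_grip 0.9 [238.9 219.2] z148: [ 0.566  -0.1925  0.148 ] dep: [ 0.5615 -0.195   0.1432]
scene knob_grip 0.83 [241.2 139.5] z148: [ 0.2882 -0.3056  0.148 ] dep: [ 0.2824 -0.3086  0.1437]
scene bowl 0.85 [201.3 326.4] z148: [ 0.7606 -0.2127  0.008 ] dep: [ 0.7556 -0.2169 -0.0011]
scene bowl 0.67 [232.4 272.9] z148: [ 0.6064 -0.2094  0.008 ] dep: [ 0.6083 -0.2083  0.0105]
side knob_grip 0.75 [244.6 203.7] z148: [ 0.5539 -0.1977  0.148 ] dep: [ 0.5598 -0.1935  0.1552]
side knob_grip 0.66 [260.2 116.1] z148: [ 0.278  -0.3057  0.148 ] dep: [ 0.282  -0.3033  0.1514]
side bowl 0.91 [201.8 318. ] z148: [ 0.7578 -0.2064  0.008 ] dep: [ 0.7552 -0.2092  0.0026]
side bowl 0.69 [239.6 267.7] z148: [ 0.6137 -0.1971  0.008 ] dep: [ 0.6189 -0.1931  0.0161]
```

View pics/scene0.png

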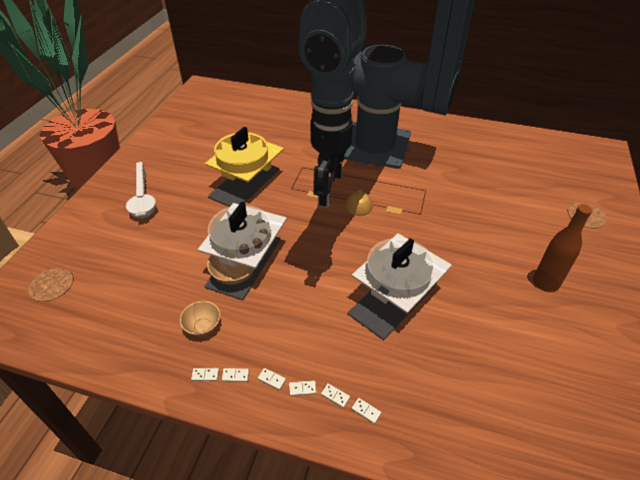

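View pics/side0.png

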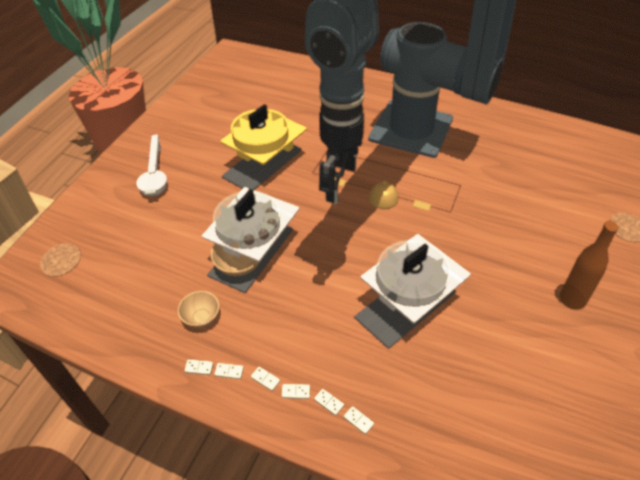

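The scene view shows the nut-filled dispenser with the bowl at about (238,219). The empty one is at (402,255), the yellow look-alike at (240,139), and a smaller loose bowl at (201,320). The side view agrees. I'll move the wrist camera above the target.

```bash
python3 - <<'E'
from h import *
np.set_printoptions(precision=4,suppress=True)
k=tri([ray('scene',[238.9,219.2]),ray('side',[244.6,203.7])]);print('tri',k)
s=readout.get_state();print(s['t'],s['orientation'])
P=imaging.camera_params('wrist');print('cam pos',-np.array(P['R']).T@np.array(P['t']),np.array(P['R'])[2])
env.move_to([0.56,-0.195,0.27],s['orientation'])
print(readout.get_state()['t'],readout.get_state()['joint_positions'])
P=imaging.camera_params('wrist')
im,d=imaging.snapshot('wrist');cv2.imwrite('pics/w1.png',im)
np.savez('w1.npz',im=im,d=d,**{a:np.array(b) for a,b in P.items()})
for r in finder.pinpoint('wrist','knob_grip'):
    p=r['point'];print(r['conf'],p,at_z('wrist',p,.148,P)); print('tri3',tri([ray('scene',[238.9,219.2]),ray('side',[244.6,203.7]),ray('wrist',p,P)]))
# paddle points by depth
vv,uu=np.mgrid[0:480:2,0:640:2];pts=[]
for u,v in zip(uu.ravel(),vv.ravel()):
    if d[v,u]>0:
        X=at_d('wrist',(u,v),d[v,u],P)
        if .155<X[2]<.18 and np.hypot(X[0]-.56,X[1]+.195)<.06 and im[v,u].max()<80: pts.append(X)
pts=np.array(pts);print(len(pts))
if len(pts)>5:
    print('z',np.percentile(pts[:,2],[5,50,95]));t=pts[pts[:,2]>np.percentile(pts[:,2],50)-.004][:,:2].astype(np.float32)
    r=cv2.minAreaRect(t);print(r,t.mean(0))
    w=np.linalg.svd(t-t.mean(0))[2][0];print('ang',np.degrees(np.arctan2(w[1],w[0])))
E
```

```text
tri [ 0.5197 -0.2204  0.1025]
0.4 [[-0.      1.     -0.0004]
 [ 1.      0.      0.0001]
 [ 0.0001 -0.0004 -1.    ]]
cam pos [0.5247 0.0754 0.3738] [ 0.0001 -0.2919 -0.9564]
1.225 [-25.6288  14.0874  22.7346  98.7236   0.0535  64.3538]
0.86 [312.0, 236.1] [ 0.555 -0.199  0.148]
tri3 [ 0.5542 -0.1994  0.1415]
410
z [0.158  0.1666 0.168 ]
((0.5554096698760986, -0.1970471739768982), (0.011432395316660404, 0.05872609466314316), 85.0135498046875) [ 0.5555 -0.1965]
ang -4.629415
```

View pics/w1.png

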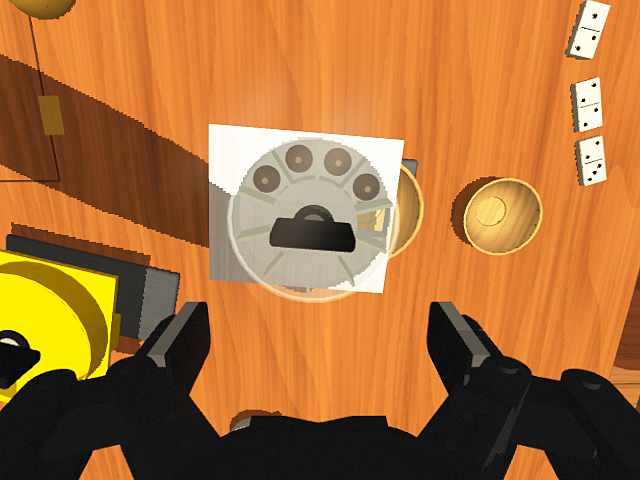

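The wrist view shows nuts in the drum and the bowl under the spout to the right at (405,210). The paddle centre is at (312,236). The measured paddle is 58.7 × 11.4 mm with its top at z 0.167, centre (0.5554, -0.197) and axis at -4.6°, which matches the text. Next I'll grip it.

```bash
python3 - <<'E'
from h import *
np.set_printoptions(precision=3,suppress=True)
a=np.radians(85.3);y=np.array([np.cos(a),np.sin(a),0]);z=np.array([0,0,-1.]);R=np.c_[np.cross(y,z),y,z]
c=[0.5554,-0.197]
env.move_to([*c,.215],R)
print(readout.get_state()['joint_positions'],readout.get_state()['t'])
print(env.move_linear([*c,.130],rate=.08,force_limit=8))
env.command_gripper(0.4);s=readout.get_state();print(s['width'],s['ft_force'],s['position'])
env.command_gripper(0.0)
s=readout.get_state();print(s['t'],s['width']*85,s['gripper_force'],s['ft_force'],s['torque'],s['position'],s['joint_positions'])
E
```

```text
[-25.993  12.268  14.33   92.043   0.004 -21.307] 2.6667
False
0.40107918316940644 [-0.577  0.336  1.291] [ 0.555 -0.197  0.13 ]
4.7417 11.225130259419455 58.90075385570526 [-0.254 -6.189  0.377] [-0.736  0.081  0.059] [ 0.555 -0.198  0.13 ] [-26.105  12.353   4.749  82.337  -0.14  -21.355]
```

```bash
python3 - <<'E'
from h import *
np.set_printoptions(precision=3,suppress=True)
q0=np.array(readout.get_state()['joint_positions'])
q0[5]=-21.35
for d in (12,24,36,48,60,72):
    q=q0.copy();q[5]+=d;env.movej(q)
    if d in(36,72): env.wait(.6)
    s=readout.get_state();print(d,round(s['t'],2),s['joint_positions'][5]-q0[5],s['ft_force'],s['torque'],round(s['width']*85,1),s['position'])
E
```

```text
12 5.06 11.812512113669976 [-0.533 -2.346  1.027] [-0.123  0.044 -0.014] 11.2 [ 0.555 -0.198  0.13 ]
24 5.38 23.738249485332055 [-0.222 -2.609  0.01 ] [-0.035 -0.012 -0.161] 11.3 [ 0.555 -0.198  0.13 ]
36 6.29 35.97910120339035 [ 0.74  -1.839 -0.838] [ 0.021 -0.126  0.049] 11.2 [ 0.555 -0.198  0.13 ]
48 6.61 47.81014912142996 [-0.048 -0.993  0.381] [ 0.001 -0.12  -0.002] 11.4 [ 0.555 -0.198  0.13 ]
60 6.92 59.736864354177804 [ 0.518 -0.867 -0.17 ] [ 0.121 -0.196 -0.168] 11.3 [ 0.555 -0.198  0.13 ]
72 7.84 71.98049479505575 [ 1.713 -0.224 -1.116] [ 0.213 -0.504  0.008] 11.4 [ 0.555 -0.198  0.13 ]
```

Both detents were felt. I'll let go, lift and look.

```bash
python3 - <<'E'
from h import *
np.set_printoptions(precision=4,suppress=True)
env.command_gripper(0.4);env.wait(.3);env.command_gripper(1.0)
p=readout.get_state()['position']
env.move_linear([p[0],p[1],.24],rate=.1)
a=0.;y=np.array([1.,0,0]);z=np.array([0,0,-1.]);R=np.c_[np.cross(y,z),y,z]
env.move_to([0.6,-.195,.27],R);env.wait(.2)
P=imaging.camera_params('wrist');im,d=imaging.snapshot('wrist');cv2.imwrite('pics/w2.png',im)
pts=[]
for v in range(0,480,2):
    for u in range(0,640,2):
        if d[v,u]>0:
            X=at_d('wrist',(u,v),d[v,u],P)
            if .16<X[2]<.18 and np.hypot(X[0]-.555,X[1]+.197)<.05 and im[v,u].max()<80: pts.append(X)
t=np.array(pts)[:,:2];w=np.linalg.svd(t-t.mean(0))[2][0]
print(len(t),t.mean(0),np.degrees(np.arctan2(w[1],w[0])),readout.get_state()['t'])
print([(r['conf'],r['point']) for r in finder.find_in('wrist','nut1')])
im2,_=imaging.snapshot('scene');cv2.imwrite('pics/s2.png',cv2.resize(im2[180:340,160:300],None,fx=3.5,fy=3.5))
E
```

```text
369 [ 0.556  -0.1954] -76.74984983453386 10.9083
[(0.36, [261.8, 227.8])]
```

View pics/w2.png

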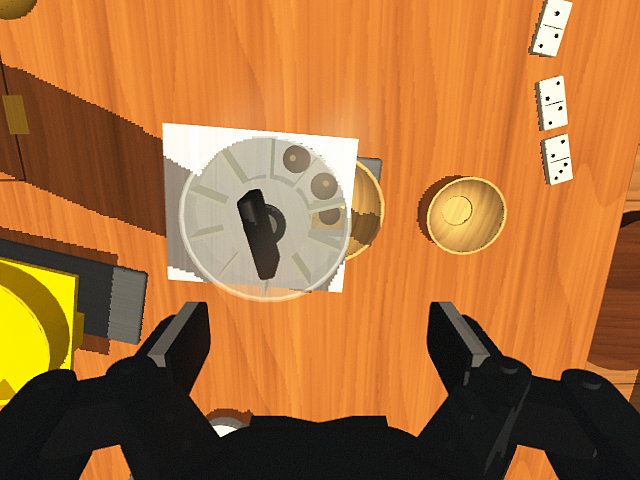

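View pics/s2.png

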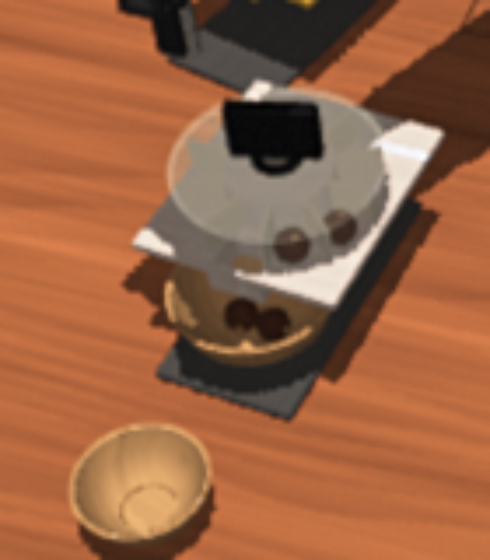

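The wrist view shows the paddle at (260,233), turned by 72.1°, with two nuts left in the drum at (296,158) and (323,185). The scene crop shows two nuts lying in the bowl at (242,314) and (272,323), and the bowl has not moved.

```bash
python3 -c "
from h import *
print(order.close_job())"
```

```text
the job is handed in; nothing more can be done
None
```

I turned the knob two clicks clockwise (72° measured) and let go. Two nuts lie in the bowl, the arm never went near the empty dispenser, and the job is handed in.

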